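# Gauge candle moulds on a pin, hang the sound one, reject the clogged one

### The arm

A 6-joint arm with a two-finger parallel gripper is mounted at the origin on the work surface. World frame = base frame: x ahead of the robot, y to its left, z up, the work surface at z = 0. Lengths are in m, angles in rad, forces in N, time in s.
With the tool pointing down it reaches from about 0.375 to 0.925 m from the base axis. Payload 5.7 kg.
Tool frame: the origin (TCP) lies midway between the tips of the shut fingers; the grasp point (between the pads) lies 19 mm behind it; z points along the fingers, x is the direction in which the jaws open and shut, and the axes are right-handed (so a half turn about z gives the same grasp; the last joint's range is limited). The gripper opens to 88 mm and grips with 3 to 60 N. Pads are 20 mm wide; open, the fingers measure 115 mm over their backs; the gripper's body (75 mm by 178 mm) begins 61 mm behind the grasp point.
Start: joints at [-1.327, 0.359, 1.51, -0, 1.272, -0.115], TCP at [0.211, -0.562, 0.223] pointing down, gripper open.
Joint ranges: [-2.97, 2.97], [-1.01, 2.36], [0.21, 2.38], [-0.96, 4.11], [0.2, 2.71], [-2.98, 2.98]. Speed limits (rad/s): [2.39, 2.39, 3.14, 3.14, 3.14, 3.14].

### API

Orientations are given as a unit quaternion [x, y, z, w].
In Python, from bench import move_ptp, servo_line, goto_joints, move_gripper, sleep, inverse_kinematics, capture, PlanningError, close_job, spot_in, silhouettes, current_clock, current_joint_pos, current_qvel, current_joint_torque, current_position, current_orientation, current_force, current_torque, current_finger_gap gives the robot as it stands. Calls block until the motion is done:
- move_ptp(position, orientation): joint-space move of the TCP to a pose.
- servo_line(position, orientation=None, rate=0.15, contact_N=None): straight line of the TCP; orientation=None keeps the orientation; rate is the mean speed in m/s. With contact_N (N) it stops when the force on the tool has changed by that much, and returns True; else False.
- goto_joints(angles): joint-space move.
- move_gripper(opening): finger opening in m; the grip force is fixed at half the most; returns when the fingers have stopped.
- sleep(seconds).
- inverse_kinematics(position, orientation): joint angles nearest the present ones, or None.
- capture(name): name is "side" or "top" or "wrist"; returns a dict with "image" (400x640x3 uint8, blue, green, red), "range_z" (400x640 float32, m along the optical axis (not along the pixel's ray), 0 where there is no reading), "intrinsics" (3x3 intrinsics, pixels), "R" (3x3) and "t" (3): a world point X has camera coordinates R X + t. Camera axes: x right, y down, z forward; pixel columns grow to the right and rows downward; lengths in m; the calibration is good to about 2 mm. The wrist camera is an equidistant fisheye: a pixel r from the principal point sees the ray r / f radians off the axis. A picture is of the moment at which its call begins.
A pose or a line that the arm cannot do raises PlanningError and nothing moves.
- close_job(): hands the job in, once; it reports no verdict.
Trained networks look in the newest picture that a camera, given by its name, has taken for a name from the list of things; names that differ only in an ending like _2 or _b are one class to them, and where a whole thing is asked for, a point or a joint stands for the part that bears it (a point fixed in the world has none). Each returns a list of dicts, best first, with "conf" (0 to 1); they miss things now and then, are a little off and sometimes report something else, mostly with a low value. They report only what shows in the picture. A call takes as long as a camera call.
- spot_in(camera, query): "xy" ([column, row] in pixels, amid what is visible of it).
- silhouettes(camera, query): "region" (400x640 bool, what is visible of it) and "xy" ([column, row] in pixels, amid what is visible of it).
Readings, each from a call of its own:
- current_clock(): time.
- current_joint_pos(): joint angles.
- current_qvel(): joint speeds.
- current_joint_torque(): joint torques, N m.
- current_position(): TCP position.
- current_orientation(): TCP orientation.
- current_force(): force on the tool from outside, world axes, zero at the start.
- current_torque(): the same for the moment, N m.
- current_finger_gap(): finger opening in m.
Only numpy, scipy, OpenCV 4.12 (cv2) and the standard library are available. Lean on these libraries where they do the work, as an engineer would, in place of code of your own. Each camera call takes 0.05 s, during which the arm holds its last target. There are 200 camera calls.

### The job

Of the two candle moulds standing on the table one is clear inside and one is clogged by old wax, and they look alike. Take them one at a time: try a mould on the upright gauge pin without forcing it - the clear one slides right down until its mouth sits on the gauge's foot, the clogged one stops part-way - and put it away before you touch the other, then try that one too. Hang the clear mould by its handle on the hook and stand the clogged one upright on the floor of the open carton; leave the tins and the jug where they are.

Things in the scene. Friction and masses are not known exactly. Their poses are not given: they have to be found in the camera images.
- mould_a: aluminium candle mould: tube 48 mm wide, 95 mm long, standing mouth down, closed flat top; bore 36 mm at the mouth, inside unseen, 0.22 kg. Fixed arch handle on top of 8 mm steel wire in the mould's own y-z plane: legs at y -17 and +17 mm, peak 135 mm above the mouth; a bar along its x can pass under (32 mm free). Origin: centre of the mouth, z up the tube.
- mould_b: aluminium candle mould: tube 48 mm wide, 95 mm long, standing mouth down, closed flat top; bore 36 mm at the mouth, inside unseen, 0.22 kg. Fixed arch handle on top of 8 mm steel wire in the mould's own y-z plane: legs at y -17 and +17 mm, peak 135 mm above the mouth; a bar along its x can pass under (32 mm free). Origin: centre of the mouth, z up the tube.
- mould_a_handle (a point): underside of the peak of mould_a's arch handle: on the mould's axis, 127 mm above its mouth
- mould_b_handle (a point): underside of the peak of mould_b's arch handle: on the mould's axis, 127 mm above its mouth
- gauge: fixed gauge: round dark steel foot of 84 mm diameter, 15 mm high, with an upright bright steel pin of 34 mm diameter that rises 75 mm above it; the pin's top 6 mm taper to 26 mm diameter. Origin: centre of the foot's underside, z up.
- gauge_foot (a point): centre of the foot's upper face (15 mm above the table), on the pin's axis; a clear mould's mouth comes to rest here, a clogged mould stops with its mouth roughly half the pin's height above
- gauge_tip (a point): centre of the pin's top, 75 mm above the foot's upper face
- hook: fixed stand: foot plate 100 x 110 x 12 mm, round post 16 mm thick, 186 mm high; from the post a round bar 8 mm thick runs level towards the stand's own -x, its centre 180 mm above the table, and its end turns up. Origin: under the post, z up.
- hook_seat (a point): on top of the level bar, 60 mm from the post's axis and 38 mm before the bend: where a handle should rest; its x axis runs along the bar, -x to the free end
- hook_tip (a point): centre of the upturned end of the bar: 112 mm out from the post's axis, 12 mm above the bar's centre line (the round end reaches 4 mm further)
- carton: fixed open cardboard carton, outside 150 x 150 mm, 60 mm high, walls and floor 6 mm; thin flaps folded outwards along its two x sides. Origin: centre of its underside, z up.
- carton_in (a point): centre of the carton's inner floor, 6 mm above the table; axes along the carton's sides
- tin_1: food tin filled with dark wax, 74 mm diameter, 100 mm high; origin at the centre of its underside; leave alone
- tin_2: another such tin, 74 mm diameter, 100 mm high; origin at the centre of its underside; leave alone
- jug: steel pouring jug, 120 mm diameter, 105 mm high, black handle to its +x reaching 91 mm from the axis, short spout to -x; origin at the centre of its underside; leave alone

How it is judged:
By the outcome, as a careful person would: the job done as asked, in the order asked, and still so for the second after the job is handed in, with the robot touching nothing.
It also fails if it takes over 72 s, if anything falls off the work surface, if the arm or the gripper's body presses on something with over 40 N, if the wrist force passes 120 N, or if a joint passes its speed limit or range.

## Working session

There is one attempt and no reset: what is moved stays moved. The work goes in short steps, each a Python script; the robot and the scene stay as the last script left them, time stands still between calls to the robot, and variables do not carry over. Pictures are saved under pics/ and viewed, about 8 in all and at most 12, crops included, and the job is handed in when it is done.

```bash
mkdir -p pics; ls; python3 - <<'E'
from bench import *
import cv2,numpy as np,pickle
d={}
for n in("side","top"):
    c=capture(n); d[n]=c; cv2.imwrite(f"pics/{n}0.png",c["image"])
    print(n,c["intrinsics"].round(1).tolist(),c["R"].round(3).tolist(),c["t"].round(3).tolist())
    for q in("mould_a","gauge","hook","carton","tin_1","jug","mould_a_handle","gauge_tip","hook_tip"):
        for r in silhouettes(n,q):
            if r["conf"]<.3: continue
            m=r["region"]; z=c["range_z"]; v,u=np.nonzero(m&(z>0)); Z=z[v,u]
            P=np.linalg.inv(c["intrinsics"])@np.stack([u*Z,v*Z,Z]); X=(c["R"].T@(P-c["t"][:,None])).T
            print(q,round(r["conf"],2),np.round(r["xy"]),len(v),np.percentile(X,[2,50,98],axis=0).round(3).tolist() if len(v) else '')
pickle.dump(d,open("d.pkl","wb"))
print(current_clock(),current_orientation())
E
```

```text
pics
side [[393.8, 0.0, 317.2], [0.0, 393.8, 196.2], [0.0, 0.0, 1.0]] [[0.975, -0.22, -0.013], [-0.174, -0.735, -0.656], [0.135, 0.642, -0.755]] [-0.563, 0.189, 0.902]
mould_a 0.91 [286. 367.] 996 [[0.425, -0.347, 0.008], [0.447, -0.336, 0.093], [0.468, -0.305, 0.132]]
mould_a 0.9 [338. 297.] 846 [[0.549, -0.229, 0.008], [0.567, -0.22, 0.091], [0.591, -0.189, 0.131]]
hook 0.94 [345. 157.] 1380 [[0.607, 0.167, 0.001], [0.697, 0.219, 0.012], [0.75, 0.281, 0.185]]
carton 0.77 [251. 149.] 3535 [[0.351, 0.231, 0.003], [0.457, 0.324, 0.036], [0.565, 0.395, 0.061]]
tin_1 0.88 [413. 270.] 1664 [[0.703, -0.226, 0.006], [0.731, -0.204, 0.093], [0.771, -0.157, 0.101]]
tin_1 0.58 [229. 206.] 1287 [[0.345, 0.055, 0.007], [0.38, 0.07, 0.088], [0.412, 0.126, 0.101]]
jug 0.93 [373. 209.] 2701 [[0.645, -0.055, 0.002], [0.704, -0.019, 0.087], [0.791, 0.046, 0.106]]
mould_a_handle 0.61 [288. 373.] 996 [[0.425, -0.347, 0.007], [0.446, -0.336, 0.093], [0.468, -0.305, 0.132]]
gauge_tip 0.64 [272. 235.] 970 [[0.429, -0.04, 0.004], [0.465, -0.013, 0.016], [0.501, 0.027, 0.091]]
hook_tip 0.73 [339. 156.] 140
[... 787 characters left out ...]
, 0.096], [0.771, -0.154, 0.103]]
tin_1 0.7 [287. 253.] 712 [[0.346, 0.058, 0.004], [0.38, 0.092, 0.096], [0.414, 0.129, 0.104]]
jug 0.93 [317. 136.] 1590 [[0.645, -0.047, 0.034], [0.707, 0.002, 0.092], [0.785, 0.055, 0.109]]
mould_a_handle 0.7 [441. 228.] 392 [[0.427, -0.343, 0.01], [0.449, -0.312, 0.095], [0.47, -0.3, 0.134]]
gauge_tip 0.74 [241. 143.] 1385 [[0.611, 0.172, 0.007], [0.695, 0.221, 0.014], [0.753, 0.277, 0.189]]
gauge_tip 0.59 [321. 223.] 638 [[0.428, -0.037, 0.012], [0.466, -0.0, 0.017], [0.501, 0.034, 0.094]]
hook_tip 0.93 [242. 145.] 1310 [[0.638, 0.17, 0.008], [0.695, 0.22, 0.014], [0.75, 0.277, 0.188]]
1.0 [ 8.21925423e-01 -5.69595117e-01 -1.80086346e-05 -2.40623541e-05]
```

```bash
python3 - <<'E'
import cv2,numpy as np,pickle
d=pickle.load(open("d.pkl","rb"))
def cloud(c):
    z=c["range_z"];v,u=np.nonzero(z>0);Z=z[v,u]
    P=np.linalg.inv(c["intrinsics"])@np.stack([u*Z,v*Z,Z]);return (c["R"].T@(P-c["t"][:,None])).T
def sel(X,cx,cy,r,z0,z1): return X[(np.hypot(X[:,0]-cx,X[:,1]-cy)<r)&(X[:,2]>z0)&(X[:,2]<z1)]
def ln(n,p):
    if len(p)<4: print(n,len(p));return
    (x,y),wh,a=cv2.minAreaRect(p[:,:2].astype(np.float32)*1000)
    m=p.mean(0); w,V=np.linalg.eigh(np.cov(p[:,:2].T))
    print(n,len(p),"mean",m.round(4),"rect",np.round([x,y,*wh,a],1),"dir",np.degrees(np.arctan2(V[1,1],V[0,1])).round(1),"sd",np.sqrt(w).round(4),p[:,2].max().round(3))
for cn in d:
    X=cloud(d[cn]);print(cn)
    for n,cx,cy in(("m1",.57,-.205),("m2",.448,-.323)):
        ln(n+" handle",sel(X,cx,cy,.05,.105,.145)); ln(n+" top",sel(X,cx,cy,.05,.085,.1))
    ln("pin top",sel(X,.466,0,.05,.084,.1)); ln("foot",sel(X,.466,0,.06,.009,.02))
    ln("bar",sel(X,.66,.22,.15,.165,.21)); ln("hfoot",sel(X,.7,.22,.12,.008,.02))
    ln("rim",sel(X,.46,.315,.11,.052,.07))
    h=sel(X,.66,.22,.15,.165,.21); print(h[h[:,0].argsort()][::max(1,len(h)//12)].round(3).tolist())
s=d["side"]["image"];t=d["top"]["image"]
cv2.imwrite("pics/v1.png",np.hstack([s[130:400,180:480],t[80:350,180:480]]).repeat(1,0))
im=cv2.resize(np.vstack([s[110:400,180:480]]),None,fx=2,fy=2,interpolation=cv2.INTER_CUBIC);cv2.imwrite("pics/v2.png",im)
E
```

```text
side
m1 handle 95 mean [ 0.5698 -0.2105  0.1236] rect [ 571.6 -206.1   40.6    7.8   62.3] dir 61.1 sd [0.0022 0.0121] 0.135
m1 top 375 mean [ 0.5711 -0.2098  0.0935] rect [ 571.5 -206.6   46.8   47.3   65.2] dir 162.2 sd [0.0121 0.0132] 0.099
m2 handle 137 mean [ 0.4478 -0.3265  0.1243] rect [ 446.8 -324.     7.9   41.1   36.1] dir 127.6 sd [0.0022 0.0121] 0.136
m2 top 507 mean [ 0.4459 -0.3273  0.0937] rect [ 446.9 -324.3   47.1   46.5   24.4] dir -160.2 sd [0.0119 0.013 ] 0.099
pin top 127 mean [ 0.4648 -0.0027  0.0886] rect [ 4.645e+02 -2.100e+00  3.150e+01  2.870e+01  3.000e-01] dir 165.1 sd [0.0075 0.0084] 0.093
foot 562 mean [ 0.4645 -0.0097  0.0144] rect [464.7  -3.1  82.8  78.4   1.8] dir 178.6 sd [0.0193 0.0242] 0.019
bar 189 mean [0.656  0.2277 0.1816] rect [648.1 229.6  12.9 119.9  80.8] dir 171.5 sd [0.0027 0.0386] 0.197
hfoot 934 mean [0.7076 0.2175 0.0117] rect [731.3 220.6 115.5 162.7  84.9] dir 177.2 sd [0.0317 0.038 ] 0.02
rim 811 mean [0.4583 0.3102 0.0575] rect [459.9 317.  181.7 158.1   9.7] dir -171.6 sd [0.0565 0.0651] 0.064
[[0.588, 0.234, 0.195], [0.598, 0.23
[... 910 characters left out ...]
0163] rect [465.7   1.4  86.1  82.4  55.8] dir 112.9 sd [0.0228 0.023 ] 0.02
bar 188 mean [0.6552 0.2298 0.1855] rect [647.7 229.6  14.8 121.2  84. ] dir 171.7 sd [0.003  0.0375] 0.2
hfoot 1154 mean [0.7034 0.2183 0.0135] rect [704.  208.5 194.7 192.6  35.8] dir 175.8 sd [0.0319 0.0351] 0.02
rim 1159 mean [0.4596 0.3163 0.0595] rect [458.7 315.5 195.1 151.9  10. ] dir -170.3 sd [0.0518 0.0711] 0.068
[[0.588, 0.238, 0.197], [0.598, 0.235, 0.188], [0.611, 0.238, 0.187], [0.622, 0.232, 0.181], [0.634, 0.234, 0.184], [0.643, 0.229, 0.185], [0.656, 0.234, 0.184], [0.666, 0.231, 0.185], [0.676, 0.227, 0.185], [0.688, 0.222, 0.185], [0.696, 0.218, 0.169], [0.7, 0.217, 0.186], [0.705, 0.229, 0.186]]
```

View pics/v2.png

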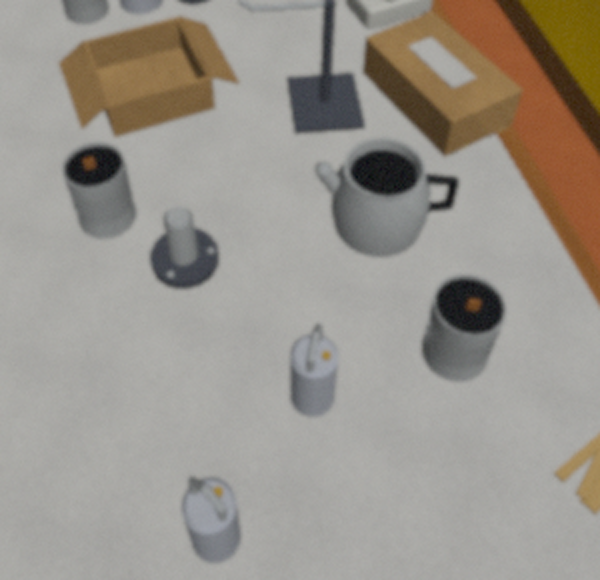

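View pics/top0.png

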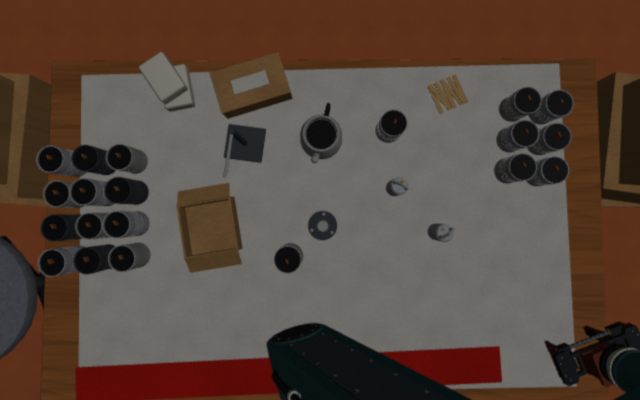

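```bash
cat > h.py <<'E'
from bench import *
import numpy as np,cv2
M={1:(.572,-.2054,61.5),2:(.4467,-.3236,-52.5)}
G=np.array([.4648,-.001]); TC=.061   # TCP height above mouth when gripped
def q(deg):
    a=np.radians(deg)/2; return [np.cos(a),np.sin(a),0,0]
def st(n): print(n,"t",round(current_clock(),2),"p",np.round(current_position(),4),"F",np.round(current_force(),1),"gap",round(current_finger_gap(),4),flush=True)
def pick(k):
    x,y,a=M[k]
    move_ptp([x,y,.20],q(a)); servo_line([x,y,TC],rate=.15); move_gripper(.03); st("grip")
    servo_line([x,y,TC+.11],rate=.2); st("up")
def test(a,g=G):
    move_ptp([*g,TC+.11],q(a)); st("over gauge")
    r=servo_line([*g,TC+.016],rate=.04,contact_N=6); st(f"contact {r} mouth z {current_position()[2]-TC:.4f}")
    return r
def snap(n,f,crop=None):
    im=capture(n)["image"]
    if crop: a,b,c,d=crop; im=cv2.resize(im[a:b,c:d],None,fx=3,fy=3)
    cv2.imwrite(f,im)
E
python3 - <<'E'
from h import *
pick(1); test(61.5); snap("side","pics/t1.png",(180,300,220,380))
E
```

```text
grip t 4.62 p [ 0.572  -0.2055  0.0611] F [-0.8  0.5  1.1] gap 0.0479
up t 5.32 p [ 0.5711 -0.2049  0.1699] F [ 0.6  0.9 -2.8] gap 0.048
over gauge t 6.23 p [ 0.4662 -0.0018  0.1711] F [-0.  -1.  -2.5] gap 0.0482
contact True mouth z 0.0543 t 7.62 p [ 0.4649 -0.0009  0.1153] F [ 0.5 -0.6  1.2] gap 0.0477
```

```bash
python3 - <<'E'
from h import *
servo_line([*G,TC+.064],rate=.08)
r=servo_line([*(G+[.0005,-.0005]),TC+.016],rate=.03,contact_N=9); st(f"again {r} mouth {current_position()[2]-TC:.4f}")
E
```

```text
again True mouth 0.0541 t 8.57 p [ 0.4648 -0.0011  0.1151] F [-0.1 -0.1  4.6] gap 0.0477
```

View pics/t1.png

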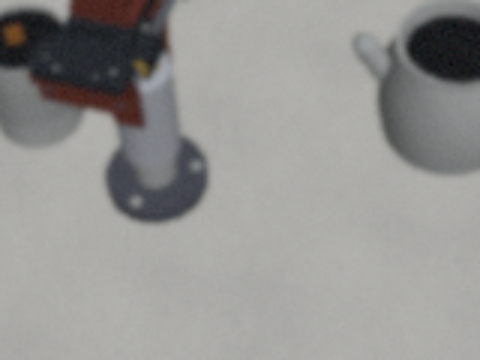

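```bash
python3 - <<'E'
from h import *
servo_line([*G,TC+.12],rate=.2)
c=[.459,.316]
move_ptp([*c,TC+.12],q(80)); st("over carton")
servo_line([*c,TC+.02],rate=.15)
r=servo_line([*c,TC+.002],rate=.03,contact_N=4); st(f"floor {r}")
move_gripper(.07); servo_line([*c,.21],rate=.2); st("left")
pick(2); snap("side","pics/c1.png",(90,210,170,330))
r=test(-52.5); snap("side","pics/t2.png",(180,300,220,380))
E
```

```text
over carton t 10.26 p [0.4589 0.3148 0.1803] F [-0.2  0.1 -3. ] gap 0.048
floor True t 11.58 p [0.459  0.3163 0.0661] F [-0.9  1.3  2.5] gap 0.048
left t 13.02 p [0.4583 0.3156 0.209 ] F [ 0.1  0.7 -0.2] gap 0.0699
grip t 16.85 p [ 0.4469 -0.3238  0.0615] F [-0.3  0.8  4.5] gap 0.048
up t 17.55 p [ 0.446 -0.323  0.17 ] F [-0.8  0.7 -2.5] gap 0.048
over gauge t 18.82 p [ 0.4653 -0.0018  0.1709] F [ 0.8 -0.6 -1.5] gap 0.0481
contact True mouth z 0.0384 t 20.43 p [ 4.642e-01 -2.000e-04  9.940e-02] F [ 1.6  1.5 -2.3] gap 0.0476
```

View pics/c1.png

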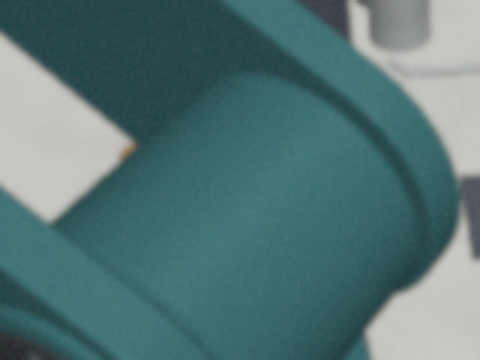

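View pics/t2.png

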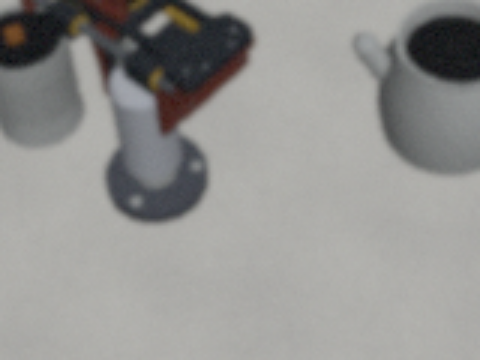

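```bash
python3 - <<'E'
from h import *
p=np.array(current_position()); g=p[:2].copy(); st("0")
for i in range(6):
    r=servo_line([*g,TC+.0155],rate=.04,contact_N=7); st(f"{r} mouth {current_position()[2]-TC:.4f}")
    if current_position()[2]-TC<.019: break
    sleep(.1); F=np.array(current_force()); print(F.round(1)); d=F[:2]; n=np.linalg.norm(d)
    g=np.array(current_position())[:2]+d/max(n,1)*.0005
E
```

```text
0 t 20.48 p [ 4.642e-01 -1.000e-04  9.960e-02] F [ 1.3  1.  -2.7] gap 0.0478
True mouth 0.0154 t 21.06 p [4.641e-01 3.000e-04 7.640e-02] F [0.3 0.4 4. ] gap 0.0477
```

```bash
python3 - <<'E'
from h import *
a=-98.4; u=np.array([-.9893,.1461]); S=np.array([.642,.2305]); o=S+.077*u
p=current_position(); servo_line([p[0],p[1],TC+.12],rate=.2)
move_ptp([*o,TC+.12],q(a)); st("out")
servo_line([*o,TC+.075],rate=.1); st("level")
snap("side","pics/k1.png",(70,220,240,440))
E
```

```text
out t 22.88 p [0.5639 0.2408 0.1794] F [-4.  -0.9 -1.8] gap 0.0481
level t 23.48 p [0.5668 0.2413 0.1365] F [ 0.4 -0.5 -1.3] gap 0.0481
```

View pics/k1.png

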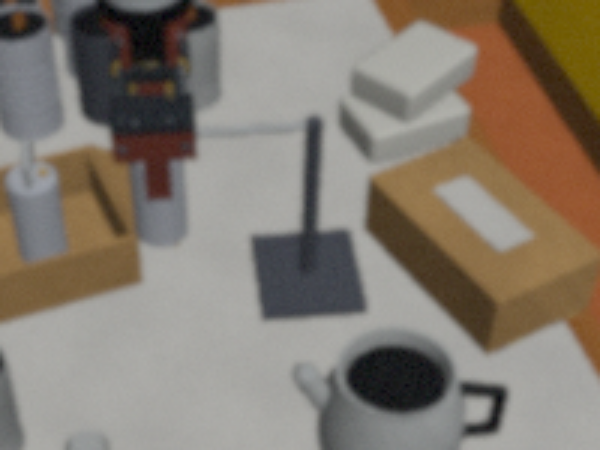

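```bash
python3 - <<'E'
from h import *
S=np.array([.642,.2305])
r=servo_line([*S,TC+.075],rate=.05,contact_N=6); st(f"slide {r}")
if not r:
    r=servo_line([*S,TC+.050],rate=.03,contact_N=5); st(f"lower {r} mouth {current_position()[2]-TC:.4f}")
snap("side","pics/k2.png",(70,220,240,440))
c=capture("top");cv2.imwrite("pics/k2t.png",c["image"])
E
```

```text
slide False t 25.22 p [0.6417 0.2306 0.136 ] F [-0.2  0.8 -1.3] gap 0.0476
lower True mouth 0.0600 t 25.77 p [0.6422 0.2316 0.121 ] F [1.7 4.3 0. ] gap 0.048
```

View pics/k2.png

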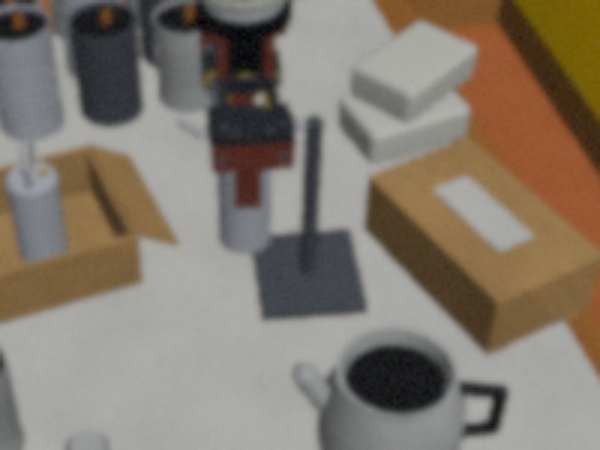

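```bash
python3 - <<'E'
from h import *
y=.2325
for i in range(3):
    servo_line([.642,y,TC+.066],rate=.05); sleep(.15); st("free")
    r=servo_line([.642,y,TC+.050],rate=.02,contact_N=4.5); sleep(.15); st(f"lower {r} mouth {current_position()[2]-TC:.4f}")
    F=current_force()
    if abs(F[1])<1.5 and current_position()[2]-TC<.0595: break
    y+=np.clip(F[1]*.0007,-.002,.002)
E
```

```text
free t 26.3 p [0.6416 0.2322 0.1267] F [ 0.3  0.8 -2.3] gap 0.0477
lower True mouth 0.0589 t 26.93 p [0.6421 0.2328 0.1199] F [-1.   1.3  5.2] gap 0.0476
```

```bash
python3 - <<'E'
from h import *
p=current_position()
move_gripper(.075); sleep(.3); st("open"); servo_line([p[0],p[1],.25],rate=.1); st("up")
move_ptp([.5,-.25,.30],q(-52)); sleep(.5); st("away")
a=capture("side");t=capture("top")
cv2.imwrite("pics/f.png",np.hstack([cv2.resize(a["image"][70:220,180:380],None,fx=2,fy=2),cv2.resize(t["image"][100:250,170:360],None,fx=2,fy=2)]))
for n,c in(("side",a),("top",t)):
    z=c["range_z"];v,u=np.nonzero(z>0);Z=z[v,u];P=np.linalg.inv(c["intrinsics"])@np.stack([u*Z,v*Z,Z]);X=(c["R"].T@(P-c["t"][:,None])).T
    for s,cx,cy,lo,hi in(("hung top",.642,.232,.135,.165),("carton top",.459,.316,.085,.11)):
        m=X[(np.hypot(X[:,0]-cx,X[:,1]-cy)<.045)&(X[:,2]>lo)&(X[:,2]<hi)]; print(n,s,len(m),np.median(m,0).round(3),m.std(0).round(4))
E
```

```text
open t 27.84 p [0.6413 0.2323 0.1191] F [ 0.7 -0.9  0.4] gap 0.0748
up t 29.3 p [0.6417 0.2327 0.2491] F [0.2 0.4 0.3] gap 0.075
away t 31.63 p [ 0.5001 -0.2499  0.3   ] F [-0.5  0.1  0.2] gap 0.0751
side hung top 29 [0.66  0.221 0.151] [0.0029 0.0074 0.0053]
side carton top 125 [0.452 0.303 0.099] [0.0092 0.0126 0.0051]
top hung top 199 [0.637 0.225 0.154] [0.0127 0.0126 0.005 ]
top carton top 228 [0.462 0.313 0.102] [0.0131 0.0127 0.004 ]
```

View pics/f.png

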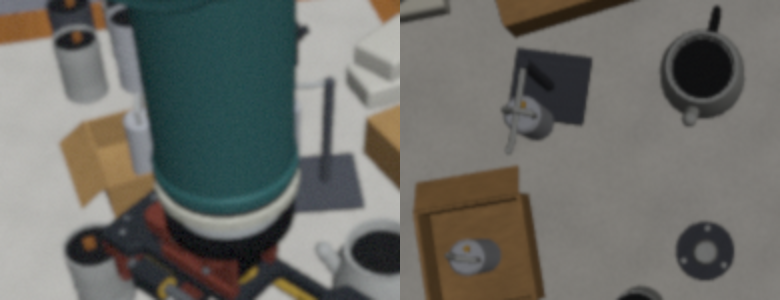

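```bash
python3 -c "from bench import *;print(current_clock(),current_force());print(close_job())"
```

```text
31.7333 [ 0.29724988 -0.33655183  0.08010042]
the job is handed in; nothing more can be done
None
```

I handed the job in at about 32 s of the 72 s allowed: the clear mould is hanging on the hook and the clogged one is standing in the carton.

- **First mould (from x 0.572, y -0.205):** it stopped twice with its mouth about 39 mm above the gauge foot, with almost no sideways force. I took it as clogged and stood it on the carton floor before touching the other.
- **Second mould (from x 0.447, y -0.324):** it first triggered the light-force stop at 23 mm above the foot, with a slight sideways force. I continued from there, and its mouth reached the foot at z = 0.0154, so it is clear.
- **Hanging:** the first lowering touched off-centre on the handle's arch. I lifted the mould, shifted it about 2 mm, lowered it again until it seated, then released it.

**Last checks:**
- **Top camera:** the clear mould hangs on the bar with its tube top at about 0.154 m, where 0.152 was expected. The other stands upright in the carton with its top at about 0.102 m, where 0.101 was expected.
- **Side camera:** the arm blocked most of its final view, so the hung mould is confirmed mainly from the top camera.
- **Tins and jug:** I never went near them on purpose, but I did not re-measure their positions at the end.

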